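Find the loaded canister by heft

ROBOT

A 7-joint arm with a two-finger parallel gripper is mounted at the origin on a cart in front of the work surface, level with it; the furniture and walls round the work are solid. World frame = base frame: x ahead of the robot, y to its left, z up, the work surface at z = 0. Lengths are in mm, angles in rad, forces in N, time in s.
With the tool pointing down it reaches from about 400 to 850 mm from the base axis. Payload 4.5 kg.
Tool frame: the origin (TCP) lies midway between the tips of the shut fingers; the grasp point (between the pads) lies 19 mm behind it; z points along the fingers, y is the line along which they close (so a half turn about z gives the same grasp; the last joint's range is limited). The gripper opens to 85 mm and grips with 20 to 120 N. Pads are 22 mm wide; open, the fingers measure 114 mm over their backs; the gripper's body (76 mm by 85 mm) begins 54 mm behind the grasp point. The pads swing forward as they close: fully open they stand 13 mm farther back than shut.
Start: joints at [1.225, 0.689, -0.195, 1.565, 0.157, 0.902, -0.215], TCP at [231.74, -580.475, 231.317] pointing down, gripper open.
Joint ranges: [-3.01, 3.01], [-0.46, 2.08], [-1.47, 1.51], [0.13, 2.56], [-1, 4.14], [0.04, 2.09], [-2.66, 2.66]. Speed limits (rad/s): [2.57, 2.57, 3.14, 3.14, 3.14, 3.14, 3.14].

INTERFACE

Orientations are given as a rotation vector (axis times angle).
In Python, from bench import sensors, imaging, ctrl gives the robot as it stands.
- The arm moves only by the tool carry_out, never from a script. Its argument "series" is a list of rows, each an object with "claw": the finger opening in mm, from 0 to 85.4; "slide": the shift along the tool's x, y, z in mm, a list of three; "rotation": the turn, a rotation vector about the tool's x, y, z in rad, a list of three. In form: [{"claw": claw, "slide": [tx, ty, tz], "rotation": [rx, ry, rz]}, ...]. A call has 1 to 8 rows; each row is the pose to reach, as a shift and turn from the pose commanded when the call began, along the tool's axes at that moment; what a row does not reach only later rows make up. A row lasts 1/8 s, in which the tool goes at most 62.5 mm and 10.7 degrees, less where a joint would pass 70% of its speed; a pose out of reach is approached as far as the arm can. A call with a gripper value outside its range is refused whole. The fingers move at their own pace and stop on an object; the grip force is fixed at half the most. Time passes only in rows, so rows that repeat a pose let the fingers close. It gives the time, the measured TCP pose, the force, the opening and the grip force at its end, in the units of the state.
- sensors.get_obs(): the state, without advancing time (a new reading comes with each control period).
- imaging.read_camera(name): name is "scene" or "top"; returns a dict with "color" (384x512x3 uint8, red, green, blue), "fx", "fy", "cx", "cy" (pixels), "dist_coeffs" ([k1, k2, p1, p2, k3] as OpenCV has them; the pictures are not rectified), "origin" and "attitude" of the camera in the world. Camera axes: x right, y down, z forward; pixel columns grow to the right and rows downward; lengths in mm; the calibration is good to about 2 mm. A picture is of the moment at which its call begins. There is no depth.
- ctrl.hand_in(): hands the job in; it is judged then, once.
The state is a dict: "t": time; "qpos": joint angles; "qvel": joint speeds; "joint_efforts": joint torques, N m; "tool_pos": TCP position; "eef_rot": TCP orientation; "contact_force": force on the tool from outside, world axes, zero at the start; "moment": the same for the moment, N m; "finger_gap": finger opening in mm; "gripper_force": force on a finger pad.
Only numpy, scipy, OpenCV 4.12 (cv2) and the standard library are available. Lean on these libraries where they do the work, as an engineer would, in place of code of your own. Each camera call takes 0.05 s, during which the arm holds its last target. There are 200 camera calls.

TASK

Three identical closed canisters hang by their handles on the rack, and one of them, heavier than the others, still holds a check weight. Working from left to right, lift each in turn just off its seat, feel its weight for a moment and hang it back on its own hook; then take the heaviest up and off its hook and finish while holding it still and upright in the gripper, at least a hand's breadth (about 10 cm) higher than it hung and clear of the rack. The other two must be left hanging on their own hooks; do not tip any canister, and leave the gear and the bearing on the rack's foot where they are.

Things in the scene. Friction and masses are not known exactly. Their poses are not given: they have to be found in the camera images.
- rack: Fixed rack: grey cross bar on two end posts and an aluminium foot plate (350 wide, 135 deep, 8 thick), with three steel J-hooks 110 mm apart. Origin on the worktop below the middle hook's seat; -x points out of the hooks towards the robot, +y to the left hook, z up. Foot plate x -50 to +85; posts x +48, y +-160; cross bar: front face x +36, top z 163 mm. Nothing above it.
- hook_left (a point): Seat of the left hook (seen from the robot), at rack y +110 mm: on the upper face of its level plate, 150 mm above the worktop, axes as the rack's. Plate 14 mm wide (y), 5 thick, from x +36 (cross bar) to x -20 mm, where a 4 mm thick lip stands 9 mm above the plate.
- hook_middle (a point): Seat of the middle hook (seen from the robot), at rack y +0 mm: on the upper face of its level plate, 150 mm above the worktop, axes as the rack's. Plate 14 mm wide (y), 5 thick, from x +36 (cross bar) to x -20 mm, where a 4 mm thick lip stands 9 mm above the plate.
- hook_right (a point): Seat of the right hook (seen from the robot), at rack y -110 mm: on the upper face of its level plate, 150 mm above the worktop, axes as the rack's. Plate 14 mm wide (y), 5 thick, from x +36 (cross bar) to x -20 mm, where a 4 mm thick lip stands 9 mm above the plate.
- canister_left: Round closed metal canister, diameter 56, 62 mm to its lid's top, strap handle on the lid to 106 mm; hangs on the left hook. Loose; like the others in all but weight. Origin: centre of its underside (hanging: z 56 mm); z up, axes nearly as the rack's. One of the three weighs 0.60 to 0.70 kg, the others 0.19 to 0.24 kg, which one varies. Contents can shift 2 mm.
- canister_left_handle (a point): Grasp point of its handle, 92 mm above the origin (30 above the lid). Handle: fixed upside-down steel U in the canister's y-z plane, 42 mm wide outside (y), 12 thick (x); window 30 wide, 32 high, cross piece above it 12 high. Hanging, the cross piece rests on the hook plate; it can rise 9 to 25 mm there, and must rise over 9 mm to pass the lip. Can be gripped across its 42 mm.
- canister_middle: Round closed metal canister, diameter 56, 62 mm to its lid's top, strap handle on the lid to 106 mm; hangs on the middle hook. Loose; like the others in all but weight. Origin: centre of its underside (hanging: z 56 mm); z up, axes nearly as the rack's. One of the three weighs 0.60 to 0.70 kg, the others 0.19 to 0.24 kg, which one varies. Contents can shift 2 mm.
- canister_middle_handle (a point): Grasp point of its handle, 92 mm above the origin (30 above the lid). Handle: fixed upside-down steel U in the canister's y-z plane, 42 mm wide outside (y), 12 thick (x); window 30 wide, 32 high, cross piece above it 12 high. Hanging, the cross piece rests on the hook plate; it can rise 9 to 25 mm there, and must rise over 9 mm to pass the lip. Can be gripped across its 42 mm.
- canister_right: Round closed metal canister, diameter 56, 62 mm to its lid's top, strap handle on the lid to 106 mm; hangs on the right hook. Loose; like the others in all but weight. Origin: centre of its underside (hanging: z 56 mm); z up, axes nearly as the rack's. One of the three weighs 0.60 to 0.70 kg, the others 0.19 to 0.24 kg, which one varies. Contents can shift 2 mm.
- canister_right_handle (a point): Grasp point of its handle, 92 mm above the origin (30 above the lid). Handle: fixed upside-down steel U in the canister's y-z plane, 42 mm wide outside (y), 12 thick (x); window 30 wide, 32 high, cross piece above it 12 high. Hanging, the cross piece rests on the hook plate; it can rise 9 to 25 mm there, and must rise over 9 mm to pass the lip. Can be gripped across its 42 mm.
- pinion: Small dark gear, diameter 28, 18 mm high, loose on the rack's foot plate below the gap between left and middle canister; not to be disturbed. Origin under its centre.
- bearing: Ball bearing, diameter 42, 12 mm high, loose on the rack's foot plate below the gap between middle and right canister; not to be disturbed. Origin under its centre.
Mind the look-alikes: they are no part of the job. What is shaped like the canister_middle but brown or pink is not meant.

How it is judged (in metres and radians):
On the way, in this order (a step that is already met when the one before it is completed fails the run):
1. the left canister is carried by the fingers, off its hook's seat (contact force between the fingers and canister_left above 2 N and contact force between canister_left and rack below 1 N), for 0.2 s.
2. the middle canister is carried by the fingers, off its hook's seat (contact force between the fingers and canister_middle above 2 N and contact force between canister_middle and rack below 1 N), for 0.2 s.
3. the right canister is carried by the fingers, off its hook's seat (contact force between the fingers and canister_right above 2 N and contact force between canister_right and rack below 1 N), for 0.2 s.
At the end, for the whole second after the job is handed in: The heaviest is gripped, its underside over 130 mm up, off the rack, within 0.3 rad of upright, under 50 mm/s. The other two hang still on their own hooks (handle within 35 mm of the seat, tilt under 0.2 rad), untouched, each loading the rack with 0.8 to 4.5 N, which only the light ones do (((height (world z) of canister_left above 0.13 m and contact force between the fingers and canister_left above 2 N and contact force between canister_left and rack below 0.1 N and angle between canister_left's own z axis and vertical below 0.3 rad and linear speed of each of canister_left, canister_middle, canister_right below 0.05 m/s and contact force between canister_middle and rack between 0.8 and 4.5 N and distance between canister_middle_handle and hook_middle below 0.035 m and z of each of canister_middle, canister_right in the frame of rack above 0.045 m and contact force between the fingers and canister_middle below 0.1 N and angle between each of canister_middle, canister_right's own z axis and vertical below 0.2 rad and contact force between canister_right and rack between 0.8 and 4.5 N and distance between canister_right_handle and hook_right below 0.035 m and contact force between the fingers and canister_right below 0.1 N) or (height (world z) of canister_middle above 0.13 m and contact force between the fingers and canister_middle above 2 N and contact force between canister_middle and rack below 0.1 N and angle between canister_middle's own z axis and vertical below 0.3 rad and linear speed of each of canister_middle, canister_left, canister_right below 0.05 m/s and contact force between canister_left and rack between 0.8 and 4.5 N and distance between canister_left_handle and hook_left below 0.035 m and z of each of canister_left, canister_right in the frame of rack above 0.045 m and contact force between the fingers and canister_left below 0.1 N and angle between each of canister_left, canister_right's own z axis and vertical below 0.2 rad and contact force between canister_right and rack between 0.8 and 4.5 N and distance between canister_right_handle and hook_right below 0.035 m and contact force between the fingers and canister_right below 0.1 N) or (height (world z) of canister_right above 0.13 m and contact force between the fingers and canister_right above 2 N and contact force between canister_right and rack below 0.1 N and angle between canister_right's own z axis and vertical below 0.3 rad and linear speed of each of canister_right, canister_left, canister_middle below 0.05 m/s and contact force between canister_left and rack between 0.8 and 4.5 N and distance between canister_left_handle and hook_left below 0.035 m and z of each of canister_left, canister_middle in the frame of rack above 0.045 m and contact force between the fingers and canister_left below 0.1 N and angle between each of canister_left, canister_middle's own z axis and vertical below 0.2 rad and contact force between canister_middle and rack between 0.8 and 4.5 N and distance between canister_middle_handle and hook_middle below 0.035 m and contact force between the fingers and canister_middle below 0.1 N))); the arm keeps its last pose, push and grip.
It fails at once if a canister is tipped by more than 0.7 rad (angle between any of canister_left, canister_middle, canister_right's own z axis and vertical above 0.7 rad).
It fails at once if a canister falls or is set down off the rack (height (world z) of any of canister_left, canister_middle, canister_right below 0.03 m).
It fails at once if the pinion or the bearing is moved by more than 20 mm (distance of any of pinion, bearing from where it was at the start of the episode above 0.02 m).
It also fails if it takes over 67 s, if anything falls off the work surface, if the arm or the gripper's body presses on something with over 40 N, if the wrist force passes 120 N, or if a joint passes its speed limit or range.

## Working session

There is one attempt and no reset: what is moved stays moved. The work goes in short steps, Python scripts to look and compute and a tool call to move; the robot and the scene stay as the last step left them, time stands still between calls to the robot, and variables do not carry over. Pictures are saved under pics/ and viewed, at most 10 in all, crops included, and the job is handed in when it is done.

Besides the shell and the picture viewer there is one more tool, called after ">>>" by a JSON object that holds its "name" and its "arguments". carry_out: Moves the arm, as the interface text tells. Its arguments: {"type":"object","properties":{"series":{"type":"array"}},"required":["series"]}

```bash
mkdir -p pics
python3 - <<'E'
from bench import sensors, imaging
import cv2,json
o=sensors.get_obs();print({k:o[k] for k in('t','tool_pos','eef_rot','contact_force','finger_gap')})
for n in('scene','top'):
    c=imaging.read_camera(n);cv2.imwrite(f'pics/{n}0.png',c['color'][...,::-1])
    print(n,{k:c[k] for k in c if k!='color'})
E
```

```text
{'t': 0.0, 'tool_pos': array([ 231.43666334, -579.85163459,  230.46432788]), 'eef_rot': array([-3.08328936e+00, -5.92813383e-01,  7.31097003e-04]), 'contact_force': array([-0.84247029, -0.22609094, -0.73039405]), 'finger_gap': 85.42061786359265}
scene {'fx': 465.1567576152588, 'fy': 465.1567576152588, 'cx': 258.6127341122983, 'cy': 191.55578881479863, 'dist_coeffs': array([-0.19027935,  0.        ,  0.        ,  0.        ,  0.        ]), 'origin': array([ 257.59169631, -644.85654726,  739.03226356]), 'attitude': array([-2.23964427,  0.62407264, -0.29272924])}
top {'fx': 449.7104740212461, 'fy': 449.7104740212461, 'cx': 254.58913072398957, 'cy': 194.87312637714567, 'dist_coeffs': array([-0.00194012,  0.        ,  0.        ,  0.        ,  0.        ]), 'origin': array([ 418.28753451,  -53.93480782, 1284.65080234]), 'attitude': array([-2.12501883,  2.10803444, -0.18833624])}
```

View pics/scene0.png

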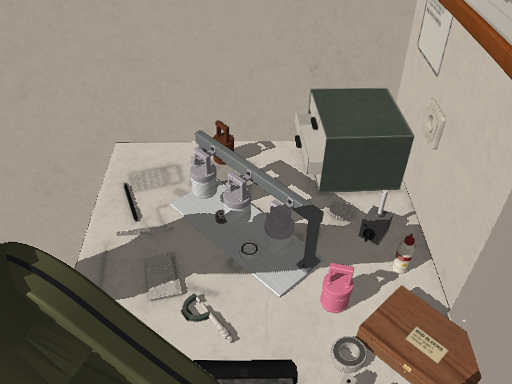

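View pics/top0.png

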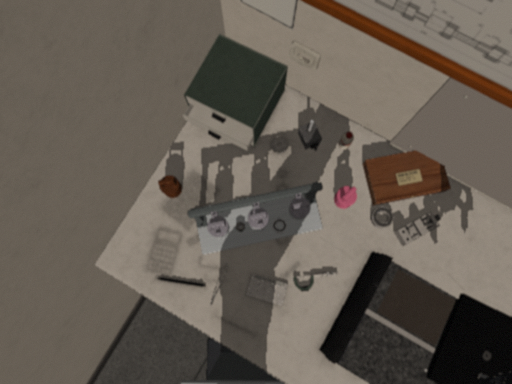

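The rack holds three grey canisters: scene (203,175) left, (236,195) middle and (280,222) right. In the top view they are at (218,226), (258,216) and (300,207). The brown one (222,140) and the pink one (338,288) are off the rack, so they are look-alikes. I'll take enlarged crops to confirm and measure.

Run:
```python
import cv2
a=cv2.imread('pics/scene0.png')[120:300,160:330];cv2.imwrite('pics/s1.png',cv2.resize(cv2.convertScaleAbs(a,alpha=1.2),None,fx=3.3,fy=3.3,interpolation=cv2.INTER_CUBIC))
a=cv2.imread('pics/top0.png')[170:260,180:335];cv2.imwrite('pics/t1.png',cv2.resize(cv2.convertScaleAbs(a,alpha=1.8),None,fx=5,fy=5,interpolation=cv2.INTER_CUBIC))
```

```text
(no output)
```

View pics/s1.png

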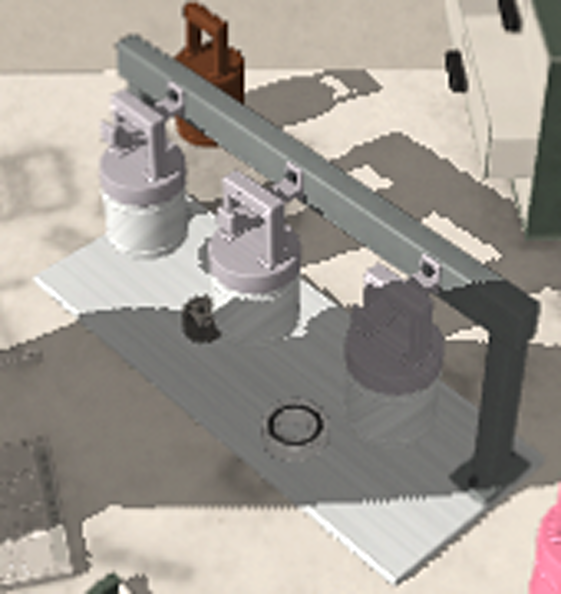

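View pics/t1.png

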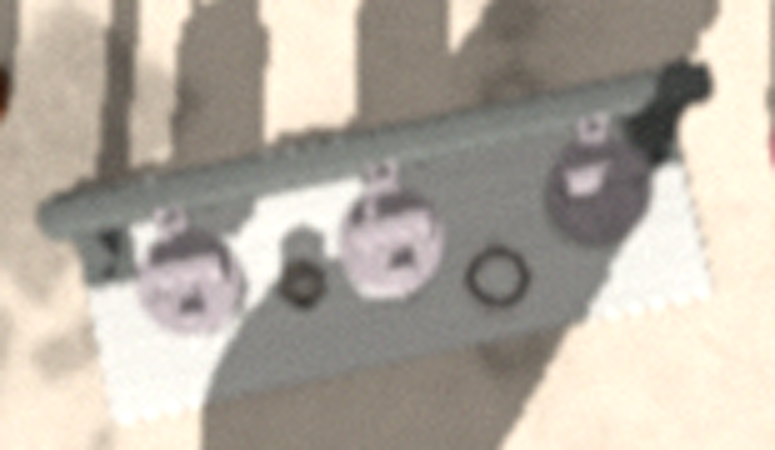

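In both crops the three grey canisters hang on the hooks, with the pinion below the left gap and the bearing below the right gap. Brown and pink stand apart and are not meant. Top crop lid centres are (190,282), (392,242) and (599,193). The foot plate's front corners are at (118,425) and (712,295). Scene crop corners are (35,278) and (397,582).

```bash
cat > h.py <<'E'
import numpy as np, cv2
from scipy.spatial.transform import Rotation as R
from scipy.optimize import least_squares
from bench import sensors, imaging
def cam(n):
    c=imaging.read_camera(n);c['K']=np.array([[c['fx'],0,c['cx']],[0,c['fy'],c['cy']],[0,0,1]]);c['Rm']=R.from_rotvec(c['attitude']).as_matrix();return c
def px(c,P):
    Rc=c['Rm'].T;return cv2.projectPoints(np.array(P,float).reshape(-1,3),cv2.Rodrigues(Rc)[0],-Rc@c['origin'],c['K'],c['dist_coeffs'])[0][:,0]
def at(c,uv,z):
    u=cv2.undistortPoints(np.array([[uv]],float),c['K'],c['dist_coeffs'])[0,0];d=c['Rm']@np.r_[u,1];return c['origin']+d*(z-c['origin'][2])/d[2]
E
python3 - <<'E'
from h import *
T=cam('top');S=cam('scene')
t=lambda a,b:(a/5+179.6,b/5+169.6)
s=lambda a,b:(a/3.3+159.65,b/3.3+119.65)
for n,c,uv,z in [('FL',T,t(118,425),8),('FR',T,t(712,295),8),('FL',S,s(35,278),8),('FR',S,s(397,582),8),
 ('lidL',T,t(190,282),118),('lidM',T,t(392,242),118),('lidR',T,t(599,193),118),
 ('lidL',S,s(143,168),118),('lidM',S,s(254,248),118),('lidR',S,s(393,342),118),
 ('topL',S,s(137,107),162),('topM',S,s(252,190),162),('topR',S,s(397,290),162),
 ('pin',T,t(302,284),26),('bear',T,t(498,276),20)]:
    print(n,at(c,uv,z).round(1))
m=[('T',t(118,425),(-50,175,8)),('T',t(712,295),(-50,-175,8)),('S',s(35,278),(-50,175,8)),('S',s(397,582),(-50,-175,8)),
('T',t(190,282),(0,110,118)),('T',t(392,242),(0,0,118)),('T',t(599,193),(0,-110,118))]
def f(p):
    c,q=np.cos(p[2]),np.sin(p[2]);r=[]
    for n,uv,P in m:
        r+=list(px(T if n=='T' else S,[p[0]+c*P[0]-q*P[1],p[1]+q*P[0]+c*P[1],P[2]])[0]-uv)
    return r
for y0 in(0,):
    k=least_squares(f,[550,0,y0]);print(k.x,np.round(k.fun,1))
o=sensors.get_obs();print(R.from_rotvec(o['eef_rot']).as_matrix().round(3))
E
```

```text
FL [490.4 106.1   8. ]
FR [ 566.7 -230.1    8. ]
FL [490.6 106.    8. ]
FR [ 567.1 -232.9    8. ]
lidL [558.6  57.  118. ]
lidM [580.5 -48.3 118. ]
lidR [ 607.2 -156.7  118. ]
lidL [555.4  51.3 118. ]
lidM [579.2 -50.  118. ]
lidR [ 607.9 -157.8  118. ]
topL [557.4  57.2 162. ]
topM [579.8 -48.3 162. ]
topR [ 606.3 -160.8  162. ]
pin [569.    2.6  26. ]
bear [ 575.2 -107.9   20. ]
[ 5.79440951e+02 -5.04569928e+01  2.21225178e-01] [-1.1 -0.7  0.7 -0.8  0.1 -1.1  0.6 -0.7  0.   1.3  0.8  0.4  0.4  1.4]
[[ 0.929  0.371 -0.   ]
 [ 0.371 -0.929  0.001]
 [-0.    -0.001 -1.   ]]
```

>>> {"name": "carry_out", "arguments": {"series": [{"claw": 85,"slide": [10,-9,-30],"rotation": [0,0,0.02]},{"claw": 85,"slide": [45,-39,-60],"rotation": [0,0,0.05]},{"claw": 85,"slide": [85,-74,-60],"rotation": [0,0,0.08]},{"claw": 85,"slide": [125,-110,-60],"rotation": [0,0,0.11]},{"claw": 85,"slide": [165,-145,-60],"rotation": [0,0,0.14]},{"claw": 85,"slide": [205,-180,-60],"rotation": [0,0,0.159]},{"claw": 85,"slide": [240,-210,-60],"rotation": [0,0,0.159]},{"claw": 85,"slide": [269,-236,-60],"rotation": [0,0,0.159]}]}}

```text
t: 1.2
tool_pos: [394.9, -259.6, 291.4]
eef_rot: [-3.122, -0.349, -0.001]
contact_force: [0.8, 0.1, -0.3]
finger_gap: 84.7
gripper_force: 0.0
```

```bash
cat >> h.py <<'E'
RM=np.array([579.5,-50.5,0]);RR=R.from_rotvec([0,0,.2212]).as_matrix()
def go(P):  # rack-frame TCP target -> shift in tool axes
    o=sensors.get_obs();M=R.from_rotvec(o['eef_rot']).as_matrix();w=RM+RR@np.array(P,float)
    print('t',o['t'],'tool',o['tool_pos'].round(1),'in rack',(RR.T@(o['tool_pos']-RM)).round(1),'slide',(M.T@(w-o['tool_pos'])).round(1),
     'rot',R.from_matrix(M.T@RR@np.diag([1,-1,-1])).as_rotvec().round(3),'F',o['contact_force'].round(2),'gap',round(o['finger_gap'],1),'q',o['qpos'].round(2))
E
python3 -c "
from h import *
go([2,110,290])"
```

```text
t 1.2 tool [ 394.9 -259.6  291.4] in rack [-226.  -163.5  291.4] slide [ 228.3 -273.2    1.5] rot [-0.    -0.     0.001] F [ 0.78  0.12 -0.27] gap 84.7 q [ 0.61  0.41 -0.18  1.93  0.1   0.81 -0.97]
```

>>> {"name": "carry_out", "arguments": {"series": [{"claw": 85,"slide": [30,-36,0],"rotation": [0,0,0]},{"claw": 85,"slide": [65,-78,0],"rotation": [0,0,0]},{"claw": 85,"slide": [105,-125,0],"rotation": [0,0,0]},{"claw": 85,"slide": [145,-173,0],"rotation": [0,0,0]},{"claw": 85,"slide": [180,-215,0],"rotation": [0,0,0]},{"claw": 85,"slide": [205,-245,0],"rotation": [0,0,0]},{"claw": 85,"slide": [222,-265,0],"rotation": [0,0,0]},{"claw": 85,"slide": [228,-273,0],"rotation": [0,0,0]}]}}

```text
t: 2.2
tool_pos: [557.0, 56.6, 291.0]
eef_rot: [-3.121, -0.35, 0.0]
contact_force: [-0.2, -0.6, -0.1]
finger_gap: 84.9
gripper_force: 0.0
```

>>> {"name": "carry_out", "arguments": {"series": [{"claw": 85,"slide": [0,0,20],"rotation": [0,0,0]},{"claw": 85,"slide": [0,0,50],"rotation": [0,0,0]},{"claw": 85,"slide": [0,0,75],"rotation": [0,0,0]},{"claw": 85,"slide": [0,0,90],"rotation": [0,0,0]},{"claw": 85,"slide": [0,0,90],"rotation": [0,0,0]}]}}

```text
t: 2.82
tool_pos: [556.0, 53.9, 200.6]
eef_rot: [3.122, 0.345, -0.003]
contact_force: [-0.2, -0.1, -0.1]
finger_gap: 84.9
gripper_force: 0.0
```

```bash
python3 -c "
from h import *
go([2,110,132])
for n,b in(('scene',(90,60,230,220)),('top',(160,150,340,280))):
    c=cam(n);a=c['color'][b[1]:b[3],b[0]:b[2],::-1];cv2.imwrite('pics/%s2.png'%n,cv2.resize(cv2.convertScaleAbs(a,alpha=1.3),None,fx=3.5,fy=3.5,interpolation=cv2.INTER_CUBIC))
"
```

```text
t 2.825 tool [556.   53.9 200.6] in rack [  0.  107.  200.6] slide [ 2.1 -3.  68.6] rot [ 0.     0.002 -0.001] F [-0.25 -0.06 -0.1 ] gap 84.9 q [-0.08  0.64 -0.17  1.8   0.16  0.71 -1.68]
```

View pics/scene2.png

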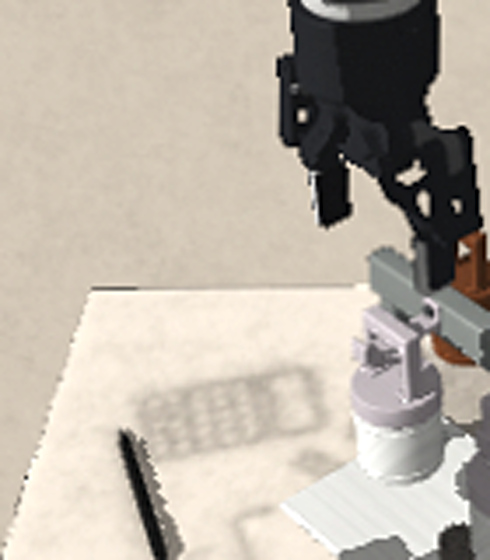

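The gripper is above the left handle, with the fingers at crop (330,210) and (430,280) straddling it. I'll lower in small steps.

>>> {"name": "carry_out", "arguments": {"series": [{"claw": 85,"slide": [1,-2,15],"rotation": [0,0,0]},{"claw": 85,"slide": [1,-2,30],"rotation": [0,0,0]},{"claw": 85,"slide": [1,-2,45],"rotation": [0,0,0]},{"claw": 85,"slide": [1,-2,60],"rotation": [0,0,0]},{"claw": 85,"slide": [1,-2,72],"rotation": [0,0,0]},{"claw": 85,"slide": [1,-2,72],"rotation": [0,0,0]}]}}

```text
t: 3.68
tool_pos: [556.5, 56.8, 128.1]
eef_rot: [3.122, 0.346, -0.003]
contact_force: [-0.4, 0.1, 0.2]
finger_gap: 84.8
gripper_force: 0.0
```

```bash
python3 -c "
from h import *
go([2,110,128])
c=cam('scene');b=(130,100,280,240);a=c['color'][b[1]:b[3],b[0]:b[2],::-1];cv2.imwrite('pics/s3.png',cv2.resize(cv2.convertScaleAbs(a,alpha=1.4),None,fx=4,fy=4,interpolation=cv2.INTER_CUBIC))
"
```

```text
t 3.675 tool [556.5  56.8 128.1] in rack [  1.2 109.7 128.1] slide [ 0.8 -0.3  0.1] rot [-0.     0.002 -0.   ] F [-0.37  0.12  0.17] gap 84.8 q [-0.1   0.75 -0.14  1.86  0.19  0.55 -1.71]
```

View pics/s3.png

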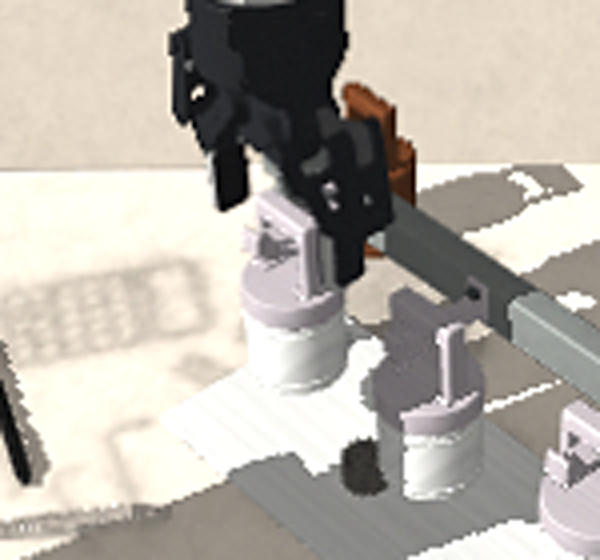

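The fingers stand on both sides of the left handle (crop 230,190 and 350,260). I'll close on it.

>>> {"name": "carry_out", "arguments": {"series": [{"claw": 55,"slide": [0,0,0],"rotation": [0,0,0]},{"claw": 48,"slide": [0,0,0],"rotation": [0,0,0]},{"claw": 42,"slide": [0,0,0],"rotation": [0,0,0]},{"claw": 30,"slide": [0,0,0],"rotation": [0,0,0]},{"claw": 30,"slide": [0,0,0],"rotation": [0,0,0]},{"claw": 30,"slide": [0,0,0],"rotation": [0,0,0]}]}}

```text
t: 4.47
tool_pos: [557.5, 57.1, 129.9]
eef_rot: [-3.122, -0.346, -0.001]
contact_force: [-1.6, 0.9, 6.3]
finger_gap: 41.0
gripper_force: 60.2
```

```bash
python3 -c "
from h import *
go([2,110,128])"
```

```text
t 4.475 tool [557.5  57.1 129.9] in rack [  2.2 109.8 129.9] slide [-0.2 -0.2  1.9] rot [-0.    -0.001 -0.   ] F [-1.57  0.85  6.29] gap 41.0 q [-0.1   0.75 -0.14  1.86  0.19  0.55 -1.71]
```

>>> {"name": "carry_out", "arguments": {"series": [{"claw": 30,"slide": [0,0,-2],"rotation": [0,0,0]},{"claw": 30,"slide": [0,0,-4],"rotation": [0,0,0]},{"claw": 30,"slide": [0,0,-6],"rotation": [0,0,0]},{"claw": 30,"slide": [0,0,-6],"rotation": [0,0,0]},{"claw": 30,"slide": [0,0,-6],"rotation": [0,0,0]},{"claw": 30,"slide": [0,0,-6],"rotation": [0,0,0]},{"claw": 30,"slide": [0,0,-6],"rotation": [0,0,0]},{"claw": 30,"slide": [0,0,-6],"rotation": [0,0,0]}]}}

```text
t: 5.48
tool_pos: [557.3, 56.9, 135.2]
eef_rot: [3.122, 0.346, -0.0]
contact_force: [-0.2, -0.2, -3.2]
finger_gap: 41.0
gripper_force: 60.7
```

>>> {"name": "carry_out", "arguments": {"series": [{"claw": 30,"slide": [0,0,0],"rotation": [0,0,0]},{"claw": 30,"slide": [0,0,0],"rotation": [0,0,0]},{"claw": 30,"slide": [0,0,0],"rotation": [0,0,0]},{"claw": 30,"slide": [0,0,0],"rotation": [0,0,0]}]}}

```text
t: 5.98
tool_pos: [557.3, 56.9, 135.3]
eef_rot: [3.122, 0.346, 0.0]
contact_force: [0.1, -0.2, -2.6]
finger_gap: 41.2
gripper_force: 60.7
```

>>> {"name": "carry_out", "arguments": {"series": [{"claw": 30,"slide": [0,0,-2],"rotation": [0,0,0]},{"claw": 30,"slide": [0,0,-2],"rotation": [0,0,0]},{"claw": 30,"slide": [0,0,-2],"rotation": [0,0,0]},{"claw": 30,"slide": [0,0,-2],"rotation": [0,0,0]}]}}

```text
t: 6.48
tool_pos: [557.3, 56.9, 137.3]
eef_rot: [3.122, 0.346, 0.0]
contact_force: [0.7, -0.0, -2.1]
finger_gap: 40.6
gripper_force: 60.7
```

>>> {"name": "carry_out", "arguments": {"series": [{"claw": 30,"slide": [0,0,2],"rotation": [0,0,0]},{"claw": 30,"slide": [0,0,4],"rotation": [0,0,0]},{"claw": 30,"slide": [0,0,6],"rotation": [0,0,0]},{"claw": 30,"slide": [0,0,7],"rotation": [0,0,0]},{"claw": 30,"slide": [0,0,7],"rotation": [0,0,0]}]}}

```text
t: 7.1
tool_pos: [557.2, 56.9, 130.2]
eef_rot: [3.122, 0.346, -0.0]
contact_force: [0.3, 0.9, -2.4]
finger_gap: 41.0
gripper_force: 60.7
```

>>> {"name": "carry_out", "arguments": {"series": [{"claw": 30,"slide": [0,0,1],"rotation": [0,0,0]},{"claw": 30,"slide": [0,0,1],"rotation": [0,0,0]},{"claw": 30,"slide": [0,0,1],"rotation": [0,0,0]}]}}

```text
t: 7.48
tool_pos: [557.4, 56.9, 129.9]
eef_rot: [3.122, 0.346, 0.001]
contact_force: [-2.1, 0.3, 5.3]
finger_gap: 41.3
gripper_force: 61.3
```

>>> {"name": "carry_out", "arguments": {"series": [{"claw": 46,"slide": [0,0,0],"rotation": [0,0,0]},{"claw": 52,"slide": [0,0,0],"rotation": [0,0,0]},{"claw": 65,"slide": [0,0,0],"rotation": [0,0,0]},{"claw": 85,"slide": [0,0,0],"rotation": [0,0,0]},{"claw": 85,"slide": [0,0,0],"rotation": [0,0,0]},{"claw": 85,"slide": [0,0,0],"rotation": [0,0,0]}]}}

```text
t: 8.22
tool_pos: [557.3, 56.9, 129.3]
eef_rot: [3.122, 0.346, 0.0]
contact_force: [-0.7, 0.7, 0.3]
finger_gap: 85.1
gripper_force: 0.0
```

>>> {"name": "carry_out", "arguments": {"series": [{"claw": 85,"slide": [0,0,-20],"rotation": [0,0,0]},{"claw": 85,"slide": [0,0,-45],"rotation": [0,0,0]},{"claw": 85,"slide": [0,0,-70],"rotation": [0,0,0]},{"claw": 85,"slide": [0,0,-80],"rotation": [0,0,0]},{"claw": 85,"slide": [0,0,-80],"rotation": [0,0,0]}]}}

```text
t: 8.85
tool_pos: [557.5, 57.0, 209.5]
eef_rot: [3.122, 0.346, 0.001]
contact_force: [0.5, -0.5, -1.1]
finger_gap: 85.0
gripper_force: 0.0
```

```bash
python3 -c "
from h import *
go([2,1,208])
c=cam('scene');b=(130,80,310,240);a=c['color'][b[1]:b[3],b[0]:b[2],::-1];cv2.imwrite('pics/s4.png',cv2.resize(cv2.convertScaleAbs(a,alpha=1.4),None,fx=3.7,fy=3.7,interpolation=cv2.INTER_CUBIC))
"
```

```text
t 8.85 tool [557.5  57.  209.5] in rack [  2.1 109.7 209.5] slide [-1.000e-01  1.087e+02  1.500e+00] rot [ 0.    -0.001 -0.   ] F [ 0.52 -0.47 -1.07] gap 85.0 q [-0.08  0.63 -0.17  1.79  0.15  0.73 -1.68]
```

View pics/s4.png

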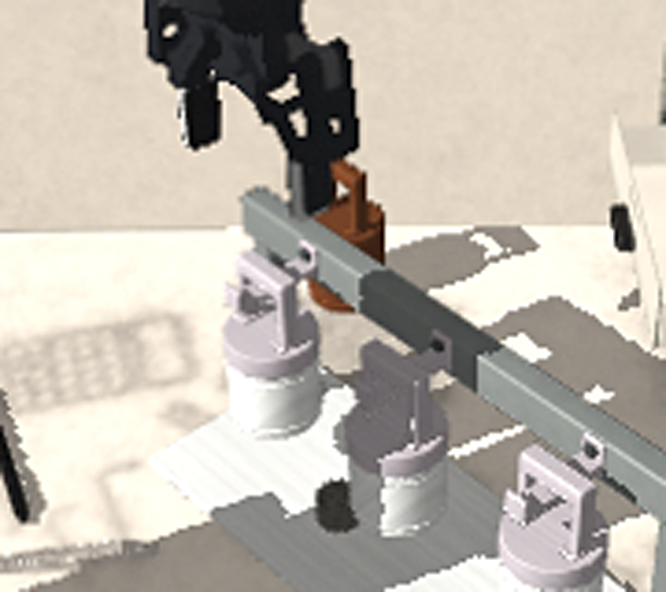

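The left canister hangs upright on its hook again (crop 270,340), and the other two are untouched. Next is the middle one.

>>> {"name": "carry_out", "arguments": {"series": [{"claw": 85,"slide": [0,25,0],"rotation": [0,0,0]},{"claw": 85,"slide": [0,60,0],"rotation": [0,0,0]},{"claw": 85,"slide": [0,95,0],"rotation": [0,0,0]},{"claw": 85,"slide": [0,109,0],"rotation": [0,0,0]},{"claw": 85,"slide": [0,109,0],"rotation": [0,0,0]},{"claw": 85,"slide": [0,109,0],"rotation": [0,0,0]}]}}

```text
t: 9.65
tool_pos: [580.8, -47.2, 209.0]
eef_rot: [-3.12, -0.35, 0.001]
contact_force: [-0.8, 0.3, 0.8]
finger_gap: 84.9
gripper_force: 0.0
```

```bash
python3 -c "
from h import *
go([2,1,128])"
```

```text
t 9.65 tool [580.8 -47.2 209. ] in rack [  2.   3. 209.] slide [ 0.   2.1 81. ] rot [-0.002  0.     0.002] F [-0.83  0.33  0.84] gap 84.9 q [ 0.11  0.66 -0.19  1.72  0.16  0.78 -1.5 ]
```

>>> {"name": "carry_out", "arguments": {"series": [{"claw": 85,"slide": [0,1,20],"rotation": [0,0,0]},{"claw": 85,"slide": [0,1,40],"rotation": [0,0,0]},{"claw": 85,"slide": [0,1,55],"rotation": [0,0,0]},{"claw": 85,"slide": [0,1,70],"rotation": [0,0,0]},{"claw": 85,"slide": [0,1,80],"rotation": [0,0,0]},{"claw": 85,"slide": [0,1,80],"rotation": [0,0,0]},{"claw": 85,"slide": [0,1,80],"rotation": [0,0,0]}]}}

```text
t: 10.52
tool_pos: [581.8, -50.4, 129.7]
eef_rot: [3.122, 0.346, 0.001]
contact_force: [0.9, -0.5, -0.2]
finger_gap: 85.0
gripper_force: 0.0
```

```bash
python3 -c "
from h import *
go([2,1,128])"
```

```text
t 10.525 tool [581.8 -50.4 129.7] in rack [  2.2  -0.4 129.7] slide [-0.2 -1.4  1.7] rot [ 0.    -0.001 -0.   ] F [ 0.86 -0.49 -0.16] gap 85.0 q [ 0.1   0.77 -0.16  1.78  0.2   0.6  -1.53]
```

>>> {"name": "carry_out", "arguments": {"series": [{"claw": 55,"slide": [0,0,1],"rotation": [0,0,0]},{"claw": 48,"slide": [0,0,1],"rotation": [0,0,0]},{"claw": 42,"slide": [0,0,1],"rotation": [0,0,0]},{"claw": 30,"slide": [0,0,1],"rotation": [0,0,0]},{"claw": 30,"slide": [0,0,1],"rotation": [0,0,0]},{"claw": 30,"slide": [0,0,1],"rotation": [0,0,0]}]}}

```text
t: 11.28
tool_pos: [581.6, -49.3, 128.8]
eef_rot: [-3.121, -0.347, -0.001]
contact_force: [-1.6, 3.2, 5.7]
finger_gap: 41.1
gripper_force: 60.1
```

>>> {"name": "carry_out", "arguments": {"series": [{"claw": 30,"slide": [0,0,-2],"rotation": [0,0,0]},{"claw": 30,"slide": [0,0,-4],"rotation": [0,0,0]},{"claw": 30,"slide": [0,0,-7],"rotation": [0,0,0]},{"claw": 30,"slide": [0,0,-7],"rotation": [0,0,0]},{"claw": 30,"slide": [0,0,-7],"rotation": [0,0,0]},{"claw": 30,"slide": [0,0,-7],"rotation": [0,0,0]},{"claw": 30,"slide": [0,0,-7],"rotation": [0,0,0]},{"claw": 30,"slide": [0,0,-7],"rotation": [0,0,0]}]}}

```text
t: 12.28
tool_pos: [581.4, -50.4, 135.3]
eef_rot: [3.122, 0.346, -0.0]
contact_force: [0.1, -0.2, -5.8]
finger_gap: 41.0
gripper_force: 61.3
```

>>> {"name": "carry_out", "arguments": {"series": [{"claw": 30,"slide": [0,0,0],"rotation": [0,0,0]},{"claw": 30,"slide": [0,0,0],"rotation": [0,0,0]},{"claw": 30,"slide": [0,0,0],"rotation": [0,0,0]},{"claw": 30,"slide": [0,0,0],"rotation": [0,0,0]}]}}

```text
t: 12.78
tool_pos: [581.4, -50.4, 135.3]
eef_rot: [3.122, 0.346, 0.0]
contact_force: [-0.4, 0.1, -6.5]
finger_gap: 41.2
gripper_force: 61.3
```

The middle one reads about 6 N, against about 2.4 N for the left, so it is the heavy one. I'll hang it back and go on to the right.

>>> {"name": "carry_out", "arguments": {"series": [{"claw": 30,"slide": [0,0,2],"rotation": [0,0,0]},{"claw": 30,"slide": [0,0,4],"rotation": [0,0,0]},{"claw": 30,"slide": [0,0,6],"rotation": [0,0,0]},{"claw": 30,"slide": [0,0,7],"rotation": [0,0,0]},{"claw": 30,"slide": [0,0,8],"rotation": [0,0,0]},{"claw": 30,"slide": [0,0,8],"rotation": [0,0,0]},{"claw": 30,"slide": [0,0,8],"rotation": [0,0,0]}]}}

```text
t: 13.65
tool_pos: [581.4, -50.4, 128.9]
eef_rot: [3.122, 0.346, 0.001]
contact_force: [-3.9, 0.1, 7.5]
finger_gap: 40.9
gripper_force: 63.0
```

Seated. I'll release, rise and move right.

>>> {"name": "carry_out", "arguments": {"series": [{"claw": 46,"slide": [0,0,0],"rotation": [0,0,0]},{"claw": 52,"slide": [0,0,0],"rotation": [0,0,0]},{"claw": 65,"slide": [0,0,0],"rotation": [0,0,0]},{"claw": 85,"slide": [0,0,0],"rotation": [0,0,0]},{"claw": 85,"slide": [0,0,0],"rotation": [0,0,0]},{"claw": 85,"slide": [0,0,0],"rotation": [0,0,0]}]}}

```text
t: 14.4
tool_pos: [581.3, -50.4, 127.2]
eef_rot: [3.122, 0.346, -0.0]
contact_force: [-0.3, -0.1, 0.2]
finger_gap: 84.8
gripper_force: 0.0
```

>>> {"name": "carry_out", "arguments": {"series": [{"claw": 85,"slide": [0,0,-20],"rotation": [0,0,0]},{"claw": 85,"slide": [0,0,-45],"rotation": [0,0,0]},{"claw": 85,"slide": [0,0,-70],"rotation": [0,0,0]},{"claw": 85,"slide": [0,0,-80],"rotation": [0,0,0]},{"claw": 85,"slide": [0,0,-80],"rotation": [0,0,0]}]}}

```text
t: 15.02
tool_pos: [581.6, -50.5, 207.5]
eef_rot: [3.122, 0.346, 0.001]
contact_force: [0.0, 0.1, -0.4]
finger_gap: 85.4
gripper_force: 0.0
```

>>> {"name": "carry_out", "arguments": {"series": [{"claw": 85,"slide": [0,25,0],"rotation": [0,0,0]},{"claw": 85,"slide": [0,60,0],"rotation": [0,0,0]},{"claw": 85,"slide": [0,95,0],"rotation": [0,0,0]},{"claw": 85,"slide": [1,110,0],"rotation": [0,0,0]},{"claw": 85,"slide": [1,110,0],"rotation": [0,0,0]},{"claw": 85,"slide": [1,110,0],"rotation": [0,0,0]},{"claw": 85,"slide": [1,110,0],"rotation": [0,0,0]}]}}

```text
t: 15.9
tool_pos: [606.4, -155.5, 207.4]
eef_rot: [-3.121, -0.35, 0.0]
contact_force: [-1.0, -0.2, 0.5]
finger_gap: 84.5
gripper_force: 0.0
```

```bash
python3 -c "
from h import *
go([2,-110,128])
c=cam('scene');b=(160,80,330,250);a=c['color'][b[1]:b[3],b[0]:b[2],::-1];cv2.imwrite('pics/s5.png',cv2.resize(cv2.convertScaleAbs(a,alpha=1.4),None,fx=3.5,fy=3.5,interpolation=cv2.INTER_CUBIC))
"
```

```text
t 15.9 tool [ 606.4 -155.5  207.4] in rack [   3.2 -108.4  207.4] slide [-1.2  1.7 79.4] rot [-0.001 -0.     0.002] F [-1.03 -0.16  0.45] gap 84.5 q [ 0.29  0.72 -0.2   1.59  0.18  0.85 -1.33]
```

View pics/s5.png

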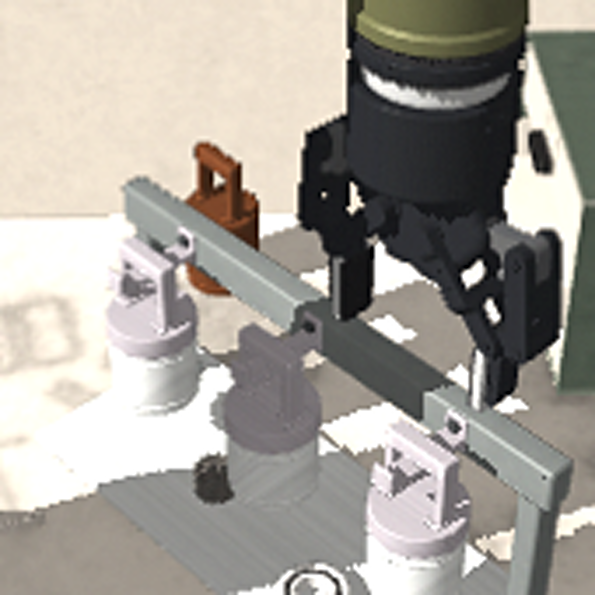

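All three hang upright (crop 150,320; 275,420; 420,490), and the gripper is above the right one. I'll lower onto it, grip and lift.

>>> {"name": "carry_out", "arguments": {"series": [{"claw": 85,"slide": [0,0,20],"rotation": [0,0,0]},{"claw": 85,"slide": [0,0,40],"rotation": [0,0,0]},{"claw": 85,"slide": [0,0,55],"rotation": [0,0,0]},{"claw": 85,"slide": [0,0,70],"rotation": [0,0,0]},{"claw": 85,"slide": [0,0,79],"rotation": [0,0,0]},{"claw": 85,"slide": [0,0,79],"rotation": [0,0,0]},{"claw": 85,"slide": [0,0,79],"rotation": [0,0,0]}]}}

```text
t: 16.82
tool_pos: [606.9, -157.6, 128.8]
eef_rot: [3.122, 0.346, 0.002]
contact_force: [0.5, -0.2, 0.1]
finger_gap: 84.9
gripper_force: 0.0
```

```bash
python3 -c "
from h import *
go([2,-110,128])"
```

```text
t 16.825 tool [ 606.9 -157.6  128.8] in rack [   3.3 -110.5  128.8] slide [-1.3 -0.5  0.8] rot [ 0.    -0.001 -0.   ] F [ 0.52 -0.24  0.07] gap 84.9 q [ 0.28  0.82 -0.18  1.65  0.21  0.69 -1.35]
```

>>> {"name": "carry_out", "arguments": {"series": [{"claw": 55,"slide": [0,0,0],"rotation": [0,0,0]},{"claw": 48,"slide": [0,0,0],"rotation": [0,0,0]},{"claw": 42,"slide": [0,0,0],"rotation": [0,0,0]},{"claw": 30,"slide": [0,0,0],"rotation": [0,0,0]},{"claw": 30,"slide": [0,0,0],"rotation": [0,0,0]},{"claw": 30,"slide": [0,0,0],"rotation": [0,0,0]}]}}

```text
t: 17.58
tool_pos: [606.7, -157.9, 128.8]
eef_rot: [3.122, 0.346, 0.001]
contact_force: [-0.4, -1.0, 6.5]
finger_gap: 41.2
gripper_force: 60.4
```

>>> {"name": "carry_out", "arguments": {"series": [{"claw": 30,"slide": [0,0,-2],"rotation": [0,0,0]},{"claw": 30,"slide": [0,0,-4],"rotation": [0,0,0]},{"claw": 30,"slide": [0,0,-7],"rotation": [0,0,0]},{"claw": 30,"slide": [0,0,-7],"rotation": [0,0,0]},{"claw": 30,"slide": [0,0,-7],"rotation": [0,0,0]},{"claw": 30,"slide": [0,0,-7],"rotation": [0,0,0]},{"claw": 30,"slide": [0,0,-7],"rotation": [0,0,0]},{"claw": 30,"slide": [0,0,-7],"rotation": [0,0,0]}]}}

```text
t: 18.58
tool_pos: [606.4, -157.5, 135.3]
eef_rot: [3.122, 0.346, -0.0]
contact_force: [-0.3, 0.1, -1.1]
finger_gap: 41.3
gripper_force: 60.7
```

>>> {"name": "carry_out", "arguments": {"series": [{"claw": 30,"slide": [0,0,0],"rotation": [0,0,0]},{"claw": 30,"slide": [0,0,0],"rotation": [0,0,0]},{"claw": 30,"slide": [0,0,0],"rotation": [0,0,0]},{"claw": 30,"slide": [0,0,0],"rotation": [0,0,0]}]}}

```text
t: 19.08
tool_pos: [606.4, -157.6, 135.3]
eef_rot: [3.122, 0.346, -0.0]
contact_force: [-0.7, -0.1, -1.8]
finger_gap: 41.3
gripper_force: 60.7
```

>>> {"name": "carry_out", "arguments": {"series": [{"claw": 30,"slide": [0,0,2],"rotation": [0,0,0]},{"claw": 30,"slide": [0,0,4],"rotation": [0,0,0]},{"claw": 30,"slide": [0,0,6],"rotation": [0,0,0]},{"claw": 30,"slide": [0,0,7],"rotation": [0,0,0]},{"claw": 30,"slide": [0,0,8],"rotation": [0,0,0]},{"claw": 30,"slide": [0,0,8],"rotation": [0,0,0]},{"claw": 30,"slide": [0,0,8],"rotation": [0,0,0]}]}}

```text
t: 19.95
tool_pos: [606.4, -157.5, 128.8]
eef_rot: [3.122, 0.346, 0.001]
contact_force: [-3.4, 0.6, 9.2]
finger_gap: 40.9
gripper_force: 61.9
```

The right one is light (about 1.8 N). I'll release it and return to the middle.

>>> {"name": "carry_out", "arguments": {"series": [{"claw": 46,"slide": [0,0,0],"rotation": [0,0,0]},{"claw": 52,"slide": [0,0,0],"rotation": [0,0,0]},{"claw": 65,"slide": [0,0,0],"rotation": [0,0,0]},{"claw": 85,"slide": [0,0,0],"rotation": [0,0,0]},{"claw": 85,"slide": [0,0,0],"rotation": [0,0,0]},{"claw": 85,"slide": [0,0,0],"rotation": [0,0,0]}]}}

```text
t: 20.7
tool_pos: [606.4, -157.6, 127.3]
eef_rot: [3.122, 0.346, -0.0]
contact_force: [-0.8, 0.3, -0.7]
finger_gap: 84.6
gripper_force: 0.0
```

>>> {"name": "carry_out", "arguments": {"series": [{"claw": 85,"slide": [0,0,-20],"rotation": [0,0,0]},{"claw": 85,"slide": [0,0,-45],"rotation": [0,0,0]},{"claw": 85,"slide": [0,0,-70],"rotation": [0,0,0]},{"claw": 85,"slide": [0,0,-80],"rotation": [0,0,0]},{"claw": 85,"slide": [0,0,-80],"rotation": [0,0,0]}]}}

```text
t: 21.32
tool_pos: [606.7, -157.6, 207.6]
eef_rot: [3.122, 0.346, 0.002]
contact_force: [-0.2, -0.9, 0.2]
finger_gap: 85.1
gripper_force: 0.0
```

>>> {"name": "carry_out", "arguments": {"series": [{"claw": 85,"slide": [0,-25,0],"rotation": [0,0,0]},{"claw": 85,"slide": [0,-60,0],"rotation": [0,0,0]},{"claw": 85,"slide": [0,-95,0],"rotation": [0,0,0]},{"claw": 85,"slide": [-1,-110,0],"rotation": [0,0,0]},{"claw": 85,"slide": [-1,-110,0],"rotation": [0,0,0]},{"claw": 85,"slide": [-1,-110,0],"rotation": [0,0,0]},{"claw": 85,"slide": [-1,-110,0],"rotation": [0,0,0]}]}}

```text
t: 22.2
tool_pos: [581.5, -52.3, 207.1]
eef_rot: [3.122, 0.342, -0.0]
contact_force: [0.8, -0.4, 0.4]
finger_gap: 85.1
gripper_force: 0.0
```

>>> {"name": "carry_out", "arguments": {"series": [{"claw": 85,"slide": [0,0,20],"rotation": [0,0,0]},{"claw": 85,"slide": [0,0,40],"rotation": [0,0,0]},{"claw": 85,"slide": [0,0,55],"rotation": [0,0,0]},{"claw": 85,"slide": [0,0,70],"rotation": [0,0,0]},{"claw": 85,"slide": [0,0,79],"rotation": [0,0,0]},{"claw": 85,"slide": [0,0,79],"rotation": [0,0,0]},{"claw": 85,"slide": [0,0,79],"rotation": [0,0,0]}]}}

```text
t: 23.08
tool_pos: [581.8, -50.4, 128.8]
eef_rot: [3.122, 0.346, 0.002]
contact_force: [0.5, 0.9, 0.5]
finger_gap: 85.0
gripper_force: 0.0
```

```bash
python3 -c "
from h import *
go([2,0,128])
c=cam('scene');b=(160,80,330,250);a=c['color'][b[1]:b[3],b[0]:b[2],::-1];cv2.imwrite('pics/s6.png',cv2.resize(cv2.convertScaleAbs(a,alpha=1.4),None,fx=3.5,fy=3.5,interpolation=cv2.INTER_CUBIC))
"
```

```text
t 23.075 tool [581.8 -50.4 128.8] in rack [  2.3  -0.4 128.8] slide [-0.3 -0.4  0.8] rot [ 0.    -0.001 -0.   ] F [0.53 0.87 0.46] gap 85.0 q [ 0.1   0.77 -0.16  1.78  0.2   0.6  -1.53]
```

View pics/s6.png

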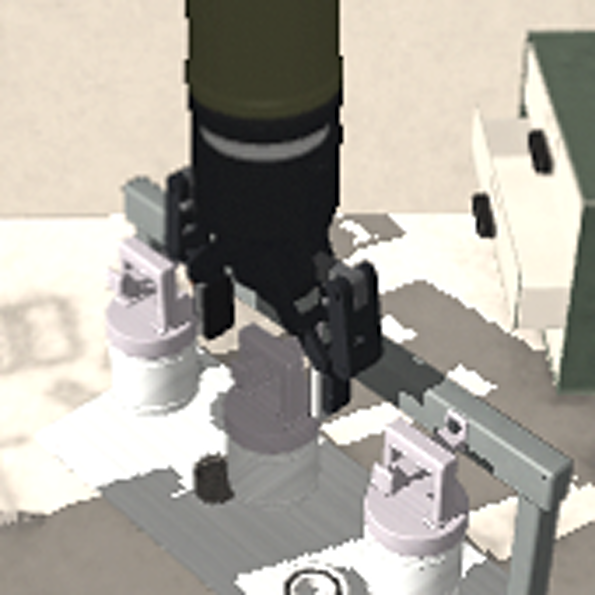

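Left and right hang upright (crop 150,320 and 420,490), and the gripper flanks the middle handle. I'll grip, rise 17 mm, pull out past the lip and then lift.

>>> {"name": "carry_out", "arguments": {"series": [{"claw": 55,"slide": [0,0,0],"rotation": [0,0,0]},{"claw": 48,"slide": [0,0,0],"rotation": [0,0,0]},{"claw": 42,"slide": [0,0,0],"rotation": [0,0,0]},{"claw": 30,"slide": [0,0,0],"rotation": [0,0,0]},{"claw": 30,"slide": [0,0,0],"rotation": [0,0,0]},{"claw": 30,"slide": [0,0,0],"rotation": [0,0,0]}]}}

```text
t: 23.88
tool_pos: [581.5, -50.4, 128.7]
eef_rot: [3.122, 0.346, 0.001]
contact_force: [-0.7, 0.7, 6.0]
finger_gap: 41.1
gripper_force: 60.3
```

>>> {"name": "carry_out", "arguments": {"series": [{"claw": 30,"slide": [0,0,-3],"rotation": [0,0,0]},{"claw": 30,"slide": [0,0,-7],"rotation": [0,0,0]},{"claw": 30,"slide": [0,0,-12],"rotation": [0,0,0]},{"claw": 30,"slide": [0,0,-17],"rotation": [0,0,0]},{"claw": 30,"slide": [0,0,-17],"rotation": [0,0,0]},{"claw": 30,"slide": [0,0,-17],"rotation": [0,0,0]},{"claw": 30,"slide": [0,0,-17],"rotation": [0,0,0]}]}}

```text
t: 24.75
tool_pos: [581.2, -50.4, 145.1]
eef_rot: [3.122, 0.346, -0.001]
contact_force: [0.3, -0.5, -7.0]
finger_gap: 41.2
gripper_force: 61.4
```

>>> {"name": "carry_out", "arguments": {"series": [{"claw": 30,"slide": [-5,0,0],"rotation": [0,0,0]},{"claw": 30,"slide": [-12,0,0],"rotation": [0,0,0]},{"claw": 30,"slide": [-20,0,0],"rotation": [0,0,0]},{"claw": 30,"slide": [-30,0,0],"rotation": [0,0,0]},{"claw": 30,"slide": [-42,0,0],"rotation": [0,0,0]},{"claw": 30,"slide": [-55,0,0],"rotation": [0,0,0]},{"claw": 30,"slide": [-70,0,0],"rotation": [0,0,0]},{"claw": 30,"slide": [-80,0,0],"rotation": [0,0,0]}]}}

```text
t: 25.75
tool_pos: [501.9, -68.4, 145.4]
eef_rot: [3.122, 0.346, -0.001]
contact_force: [0.3, 0.8, -6.7]
finger_gap: 41.1
gripper_force: 61.3
```

>>> {"name": "carry_out", "arguments": {"series": [{"claw": 30,"slide": [-10,0,0],"rotation": [0,0,0]},{"claw": 30,"slide": [-15,0,0],"rotation": [0,0,0]},{"claw": 30,"slide": [-15,0,-5],"rotation": [0,0,0]},{"claw": 30,"slide": [-15,0,-15],"rotation": [0,0,0]},{"claw": 30,"slide": [-15,0,-28],"rotation": [0,0,0]},{"claw": 30,"slide": [-15,0,-42],"rotation": [0,0,0]},{"claw": 30,"slide": [-15,0,-57],"rotation": [0,0,0]},{"claw": 30,"slide": [-15,0,-72],"rotation": [0,0,0]}]}}

```text
t: 26.75
tool_pos: [488.7, -71.2, 218.6]
eef_rot: [3.122, 0.346, 0.001]
contact_force: [-0.1, 0.1, -7.2]
finger_gap: 41.1
gripper_force: 61.5
```

>>> {"name": "carry_out", "arguments": {"series": [{"claw": 30,"slide": [0,0,-15],"rotation": [0,0,0]},{"claw": 30,"slide": [0,0,-28],"rotation": [0,0,0]},{"claw": 30,"slide": [0,0,-36],"rotation": [0,0,0]},{"claw": 30,"slide": [0,0,-40],"rotation": [0,0,0]},{"claw": 30,"slide": [0,0,-40],"rotation": [0,0,0]},{"claw": 30,"slide": [0,0,-40],"rotation": [0,0,0]},{"claw": 30,"slide": [0,0,-40],"rotation": [0,0,0]},{"claw": 30,"slide": [0,0,-40],"rotation": [0,0,0]}]}}

```text
t: 27.75
tool_pos: [488.6, -71.2, 257.0]
eef_rot: [-3.122, -0.346, 0.001]
contact_force: [0.4, 0.9, -6.6]
finger_gap: 41.2
gripper_force: 61.6
```

```bash
python3 -c "
from h import *
go([-93,0,258])
c=cam('scene');b=(120,40,340,270);a=c['color'][b[1]:b[3],b[0]:b[2],::-1];cv2.imwrite('pics/s7.png',cv2.resize(cv2.convertScaleAbs(a,alpha=1.4),None,fx=2.6,fy=2.6,interpolation=cv2.INTER_CUBIC))
"
```

```text
t 27.75 tool [488.6 -71.2 257. ] in rack [-93.3  -0.3 257. ] slide [ 0.3 -0.3 -1. ] rot [-0.  0. -0.] F [ 0.43  0.88 -6.64] gap 41.2 q [ 0.2   0.49 -0.22  1.92  0.15  0.75 -1.46]
```

View pics/s7.png

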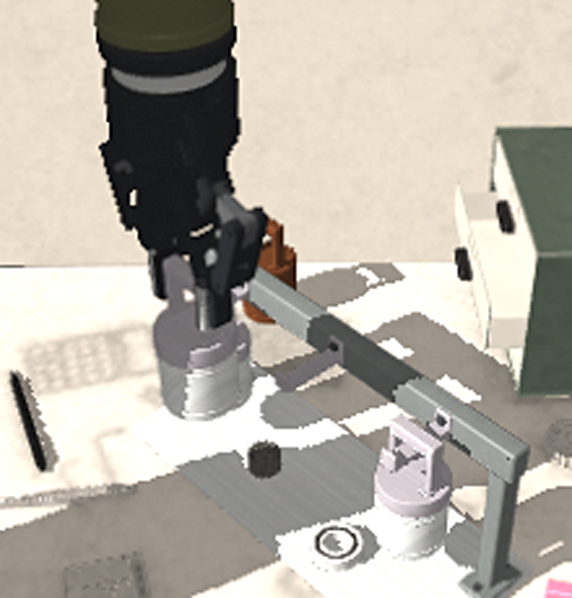

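The heavy canister is held upright (crop 205,350) with its underside at about 184 mm. The middle hook is empty and the right canister hangs. The left one is hidden behind the held one, and was seen hanging in the previous picture. I'll hand in.

```bash
python3 -c "
from bench import ctrl
print(ctrl.hand_in())"
```

```text
the job is handed in; nothing more can be done
None
```

I weighed all three canisters in order, found the middle one heaviest (about 6.5 N against about 2 N for the others), and handed in with it held upright and still, about 128 mm above where it hung and clear of the rack. The right one was back on its hook in the final picture. The left one was hidden behind the held one there, but was hanging on its hook in the picture before. The judge returned no verdict.

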